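Scoop valve balls out of the picking bin into the kit cup

ROBOT

A 7-joint arm with a two-finger parallel gripper is mounted at the origin on the work surface. World frame = base frame: x ahead of the robot, y to its left, z up, the work surface at z = 0. Lengths are in m, angles in rad, forces in N, time in s.
With the tool pointing down it reaches from about 0.4 to 0.9 m from the base axis. Payload 5.5 kg.
Tool frame: the origin (TCP) lies on the front face of the gripper's body, between the roots of the fingers; the fingertips stand env.tcp_to_tips ahead of it and the grasp point (between the pads) lies 54 mm ahead of it (env.tcp_to_tips is the distance from the TCP to the fingertips, in m); z points along the fingers, y is the line along which they close (so a half turn about z gives the same grasp; the last joint's range is limited). The gripper opens to 85 mm and grips with 20 to 120 N. Pads are 22 mm wide; open, the fingers measure 114 mm over their backs; the gripper's body (76 mm by 85 mm) begins 54 mm behind the grasp point. The pads swing forward as they close: fully open they stand 13 mm farther back than shut.
Start: joints at [1.573, 0.501, -0.427, 1.55, 0.221, 1.138, -0.21], TCP at [0.168, -0.628, 0.304] pointing down, gripper open.
Joint ranges: [-2.88, 2.88], [-0.31, 2.03], [-1.54, 1.56], [0.2, 2.42], [-1.41, 4.55], [0.19, 2.02], [-2.57, 2.57]. Speed limits (rad/s): [2.57, 2.57, 3.14, 3.14, 3.14, 3.14, 3.14].

INTERFACE

Orientations are given as a rotation vector (axis times angle).
In Python, from rig import env gives the robot as it stands.
- The arm moves only by the tool send_rows, never from a script. Its arguments are lists of equal length, an entry for each row: "offset": the shift along the tool's x, y, z in cm, a list of three; "yaw": the turn about the tool's z in rad. A call has exactly 10 rows; each row is the pose to reach, as a shift and turn from the pose commanded when the call began, along the tool's axes at that moment; what a row does not reach only later rows make up. A row lasts 1/10 s, in which the tool goes at most 50 mm and 8.59 degrees, less where a joint would pass 70% of its speed; a pose out of reach is approached as far as the arm can. A call with a gripper value outside its range is refused whole. "fingers" is the finger opening in cm, from 0 to 8.54, set as the call begins (left out, the last holds). The fingers move at their own pace and stop on an object; the grip force is fixed at half the most. Time passes only in rows, so rows that repeat a pose let the fingers close, or fill a call up. It gives the time, the measured TCP pose, the force, the opening and the grip force at its end, in the units of the state.
- env.observe(): the state, without advancing time (a new reading comes with each control period).
- env.grab_frame(name): name is "scene" or "top" or "wrist"; returns (picture, depth): 480x640x3 uint8, red, green, blue; 480x640 float32, m along the optical axis (not along the pixel's ray), 0 where there is no reading.
- env.camera_info(name): a dict with "mtx" (3x3 intrinsics, pixels), "origin" and "orientation" of the camera in the world; the wrist camera has in their place "mount" (4x4, takes a point from camera to tool coordinates, whose origin is the TCP and whose axes are the flange's). Camera axes: x right, y down, z forward; pixel columns grow to the right and rows downward; lengths in m; the calibration is good to about 2 mm. A picture is of the moment at which its call begins: read the wrist's pose just before it. camera_info takes no time and is no camera call.
- env.job_done(): hands the job in; it is judged then, once.
The state is a dict: "time": time; "q": joint angles; "qd": joint speeds; "effort": joint torques, N m; "tcp_pos": TCP position; "eef_rot": TCP orientation; "wrist_force": force on the tool from outside, world axes, zero at the start; "ft_torque": the same for the moment, N m; "finger_gap": finger opening in m; "finger_force": force on a finger pad.
Only numpy, scipy, OpenCV 4.12 (cv2) and the standard library are available. Lean on these libraries where they do the work, as an engineer would, in place of code of your own. Each camera call takes 0.05 s, during which the arm holds its last target. There are 200 camera calls.

TASK

A valve body has been left lying across the red picking bin: move it onto the white paper sheet, upright and fully on the sheet, and let go of it. Then use the scoop to transfer at least four of the six white ceramic balls from the bin into the yellow cup, pouring gently from close above the cup, without the gripper touching a ball and without spilling any onto the bench. Finally stand the scoop flat on the bench again and leave the other things on the bench where they are, with the cup upright.

Things in the scene. Friction and masses are not known exactly. Their poses are not given: they have to be found in the camera images.
- bin: red open bin, fixed. Origin on the bench; +x from its low front to its back. In its frame (mm): floor top z = 8, x -115 to 85, y -42 to 42; side walls 4 thick, to z = 60; front wall x -119 to -115, to z = 30; back wall slopes outward 30 degrees from vertical, from x = 85 at the floor to 115 at z = 60. The balls lie at x = 22 to 70; the floor nearer the front is empty
- ball0: white ceramic valve ball, 20 mm diameter, 16 g; origin at its centre. At the start it lies on the bin's floor in the far half of the bin
- ball1: white ceramic valve ball, 20 mm diameter, 16 g; origin at its centre. At the start it lies on the bin's floor in the far half of the bin
- ball2: white ceramic valve ball, 20 mm diameter, 16 g; origin at its centre. At the start it lies on the bin's floor in the far half of the bin
- ball3: white ceramic valve ball, 20 mm diameter, 16 g; origin at its centre. At the start it lies on the bin's floor in the far half of the bin
- ball4: white ceramic valve ball, 20 mm diameter, 16 g; origin at its centre. At the start it lies on the bin's floor in the far half of the bin
- ball5: white ceramic valve ball, 20 mm diameter, 16 g; origin at its centre. At the start it lies on the bin's floor in the far half of the bin
- scoop: steel scoop, 150 g, standing on its pan, far left or right. Origin: centre of the pan's underside, +x to the open lip. In its frame (mm): floor 1.5 thick, x -45 to 45, 68 wide; side walls 28 high, x -45 to 20; back wall 36 high at x = -45; front 25 is bare lip. Black handle, bar 22 wide (y), 20 deep, from (-48,0,18) to (-68,0,134), leaning back 10 degrees; grip across y near (-62,0,100)
- valve: aluminium valve body, block 45 (x) x 120 (y) x 40 (z) mm, 500 g, bridging the bin's side walls. Origin: centre of its underside, z up. Steel ports and copper plugs stick out 20 mm at both y ends (160 mm over all); two copper plugs (18 mm diameter) stand 18 mm above its top at y = -45 and +45 mm; grip it across x in the middle
- sheet: white paper sheet on the bench, 180 (x) x 140 (y) x 2 mm, fixed, on the left or the right. Origin: centre of its underside
- cup: yellow round cup, loose, 300 g, 110 mm across the rim, 50 mm high, wall 3 mm, inner floor at z = 10 mm; on the other side from the sheet. Origin: centre of its underside, z up
- bottle: bystander: white bottle 52 mm diameter, 120 mm high, standing on the side without the scoop; origin under its centre
- driver: bystander: screwdriver lying on the bench in front of the robot; origin at its middle, x along it
- spanner: bystander: steel spanner lying on the left; origin at its middle, x along it
- tape: bystander: grey roll of tape, 90 mm diameter, 24 mm high, lying beyond the bin; origin under its centre
- fitting: bystander: small steel and copper fitting, 28 mm diameter, 40 mm high, standing near right; origin under its centre
Mind the look-alikes: they are no part of the job. What is shaped like the valve but black is not meant. What is shaped like the scoop but brown is not meant.

How it is judged:
By the outcome, as a careful person would: the job done as asked, in the order asked, and still so for the second after the job is handed in, with the robot touching nothing.
It also fails if it takes over 69 s, if anything falls off the work surface, if the arm or the gripper's body presses on something with over 40 N, if the wrist force passes 120 N, or if a joint passes its speed limit or range.

## Working session

There is one attempt and no reset: what is moved stays moved. The work goes in short steps, Python scripts to look and compute and a tool call to move; the robot and the scene stay as the last step left them, time stands still between calls to the robot, and variables do not carry over. Pictures are saved under pics/ and viewed, at most 13 in all, crops included, and the job is handed in when it is done.

Besides the shell and the picture viewer there is one more tool, called after "Call:" as a command line: name --pt "numbers of a row" for each row, then --argument value for the rest. send_rows: Moves the arm, as the interface text tells. Its arguments: {"type":"object","properties":{"offset":{"type":"array","items":{"type":"array","items":{"type":"number"}}},"yaw":{"type":"array","items":{"type":"number"}},"fingers":{"type":"number"}},"required":["offset","yaw"]}

```bash
ls; mkdir -p pics; cat > h.py <<'E'
import numpy as np, cv2
from rig import env
from scipy.spatial.transform import Rotation as R
def cam(n,st=None):
    i=env.camera_info(n); K=np.array(i["mtx"])
    if "mount" in i:
        st=st or env.observe(); T=np.eye(4); T[:3,:3]=R.from_rotvec(st["eef_rot"]).as_matrix(); T[:3,3]=st["tcp_pos"]
        M=T@np.array(i["mount"]); return K,M[:3,:3],M[:3,3]
    o=np.array(i["orientation"]); 
    Rm=o if o.shape==(3,3) else R.from_rotvec(o).as_matrix()
    return K,Rm,np.array(i["origin"])
def ray(c,u,v,z):
    K,Rm,o=c; d=Rm@np.linalg.inv(K)@np.array([u,v,1.]); return o+d*(z-o[2])/d[2]
def cloud(c,dep):
    K,Rm,o=c; v,u=np.mgrid[:dep.shape[0],:dep.shape[1]]
    p=np.stack([(u-K[0,2])/K[0,0]*dep,(v-K[1,2])/K[1,1]*dep,dep],-1); return p@Rm.T+o
def save(n):
    c=cam(n); im,d=env.grab_frame(n); np.savez(f"pics/{n}.npz",im=im,d=d,K=c[0],R=c[1],o=c[2]); return c,im,d
def load(n):
    f=np.load(f"pics/{n}.npz"); return (f["K"],f["R"],f["o"]),f["im"],f["d"]
E
python3 - <<'E'
from h import *
for n in("scene","top"):
    c,im,d=save(n); cv2.imwrite(f"pics/{n}0.png",im[:,:,::-1]); print(n,c,(d>0).mean())
print({k:np.round(v,3) for k,v in env.observe().items()}, env.tcp_to_tips)
i=env.camera_info("wrist");print(i)
E
```

```text
pics
scene (array([[441.58481327,   0.        , 320.14418609],
       [  0.        , 441.58481327, 239.37459173],
       [  0.        ,   0.        ,   1.        ]]), array([[ 0.06400867,  0.61109051, -0.78896849],
       [ 0.99771022, -0.05649214,  0.03718817],
       [-0.02184518, -0.78954229, -0.61330723]]), array([ 1.23416099, -0.02142212,  0.66330473])) 0.996015625
top (array([[568.85034816,   0.        , 314.31964128],
       [  0.        , 568.85034816, 239.67619749],
       [  0.        ,   0.        ,   1.        ]]), array([[-0.00757665, -0.99450589,  0.10440605],
       [-0.99982458,  0.00932258,  0.01624468],
       [-0.01712877, -0.10426465, -0.99440208]]), array([ 0.34591542, -0.02038922,  1.51326435])) 0.995869140625
{'time': np.float64(0.1), 'q': array([ 1.573,  0.502, -0.427,  1.551,  0.221,  1.138, -0.21 ]), 'qd': array([-0.001, -0.002,  0.001, -0.001,  0.   ,  0.   ,  0.   ]), 'effort': array([-1.1000e-02, -5.7082e+01, -5.8380e+00, -2.8175e+01,  1.1000e-02,
        6.0000e-03,  0.0000e+00]), 'tcp_pos': array([ 0.167, -0.628,  0.303]), 'eef_rot': array([-3.113, -0.408,  0.   ]), 'wrist_force': array([ 0.467, -0.303,  0.326]), 'ft_torque': array([-0.054,  0.037,  0.   ]), 'finger_force': np.float64(0.0), 'finger_gap': np.float64(0.085)} 0.0726
{'mtx': array([[406.79546222,   0.        , 322.29288813],
       [  0.        , 406.79546222, 238.38150971],
       [  0.        ,   0.        ,   1.        ]]), 'mount': array([[-2.15166802e-04, -9.63024992e-01, -2.69411987e-01,
         6.81385797e-02],
       [ 9.99999708e-01, -9.79829747e-06, -7.63628731e-04,
        -1.25065155e-03],
       [ 7.32753774e-04, -2.69412073e-01,  9.63024713e-01,
        -6.91382932e-02],
       [ 0.00000000e+00,  0.00000000e+00,  0.00000000e+00,
         1.00000000e+00]])}
```

View pics/top0.png

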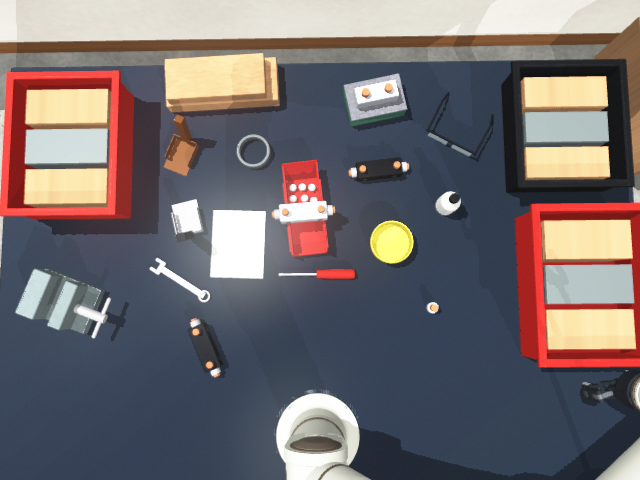

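View pics/scene0.png

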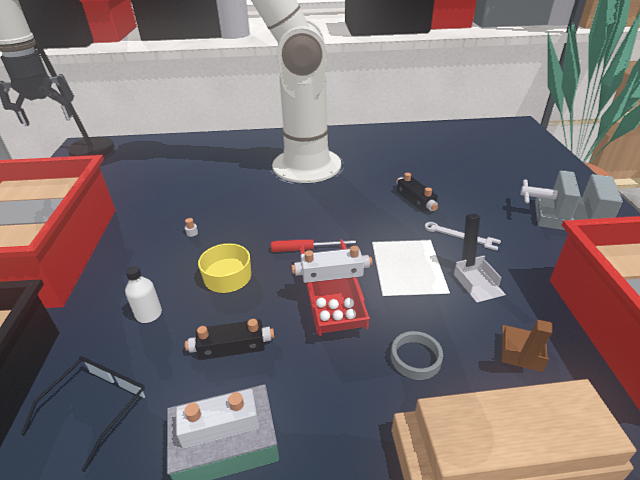

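Top view: the valve is the silver block across the red bin at (305,211). Its look-alikes are the black bodies at (379,168) and (205,347), and a silver one on a box at (376,95), which isn't on the bin. The scoop is the steel one at (187,218), handle toward the lower right, and its look-alike is the brown one at (181,150). The sheet is at (238,244), the cup at (392,242), the bottle at (448,204), the driver at (318,273). By the description I choose (305,211) and (187,218).

```bash
python3 - <<'E'
from h import *
T=load("top");S=load("scene")
P={"top":cloud(T[0],T[2]),"scene":cloud(S[0],S[2])}; I={"top":T[1],"scene":S[1]}
def pts(n,box,col):
    p=P[n];im=I[n];h=cv2.cvtColor(im,cv2.COLOR_RGB2HSV).astype(int)
    (x0,x1),(y0,y1),(z0,z1)=box
    m=(p[...,0]>x0)&(p[...,0]<x1)&(p[...,1]>y0)&(p[...,1]<y1)&(p[...,2]>z0)&(p[...,2]<z1)
    H,s,v=h[...,0],h[...,1],h[...,2]
    m&={"grey":(s<60)&(v>110),"dark":(v<70),"cop":(H>5)&(H<18)&(s>80),"red":((H<5)|(H>174))&(s>150),"yel":(H>22)&(H<35)&(s>120),"any":v>=0}[col]
    return p[m]
c=T[0]
for nm,u,v,z in [("valve",305,211,.1),("scoop",187,218,.02),("sheet",238,244,0),("cup",392,242,.05),("bin",305,190,0)]: print(nm,ray(c,u,v,z).round(3))
def rect(q):
    r=cv2.minAreaRect((q[:,:2]*1000).astype(np.float32)); return np.round(r[0],1),np.round(r[1],1),round(r[2],1)
V=ray(c,305,211,.1);B=lambda V,r,z0,z1:((V[0]-r,V[0]+r),(V[1]-r,V[1]+r),(z0,z1))
for n in P:
    q=pts(n,B(V,.11,.07,.13),"grey"); print(n,"valve grey",len(q),np.percentile(q[:,2],[5,50,95]).round(4),rect(q[q[:,2]>.085]))
    q=pts(n,B(V,.11,.107,.13),"cop"); print(" plugs",len(q),np.percentile(q[:,2],[5,50,95]).round(4))
    if len(q)>5:
        _,l,ce=cv2.kmeans(q[:,:2].astype(np.float32),2,None,(3,20,1e-6),5,0); print(ce.round(4))
    W=ray(c,238,244,0); q=pts(n,B(W,.14,-.01,.012),"grey"); q=q[(q[:,1]<W[1]+.095)]; print(n,"sheet",len(q),np.median(q[:,2]).round(4),rect(q))
    W=ray(c,392,242,.05); q=pts(n,B(W,.1,.04,.07),"yel"); print(n,"cup",len(q),rect(q),np.percentile(q[:,2],[5,95]).round(4))
    W=ray(c,187,218,.02); q=pts(n,B(W,.1,.008,.06),"grey");q=q[q[:,1]>W[1]-.06]; print(n,"scoop pan",len(q),rect(q),np.percentile(q[:,2],[5,50,95]).round(4))
    q=pts(n,B(W,.16,.05,.17),"dark"); print(" handle",len(q),rect(q),np.percentile(q[:,2],[5,50,95]).round(4))
    for z in (.05,.07,.09,.11,.125): 
        k=q[abs(q[:,2]-z)<.01]; print("  z",z,len(k),k.mean(0).round(4) if len(k) else "")
    W=ray(c,305,205,0); q=pts(n,B(W,.19,.055,.065),"red");print(n,"bin rim",len(q),rect(q)); q=pts(n,B(W,.19,-.005,.065),"red");print(n,"bin all",len(q),rect(q),np.percentile(q[:,2],[2,98]).round(3))
E
```

```text
valve [0.567 0.026 0.1  ]
scoop [0.564 0.342 0.02 ]
sheet [0.495 0.209 0.   ]
cup [ 0.492 -0.197  0.05 ]
bin [0.64  0.028 0.   ]
top valve grey 947 [0.0846 0.0994 0.1055] (array([567.7,  31. ]), array([ 46. , 148.4]), 4.4)
 plugs 65 [0.1134 0.118  0.1226]
[[ 0.5635  0.0759]
 [ 0.5695 -0.0136]]
top sheet 8092 0.0016 (array([495.5, 186.6]), array([279. , 234.5]), 0.0)
top cup 191 (array([ 493.3, -196.9]), array([108.4, 107.2]), 88.0) [0.0416 0.0545]
top scoop pan 176 (array([546.9, 337.6]), array([105.9, 156.8]), 89.3) [0.0084 0.0202 0.0363]Traceback (most recent call last):
  File "<stdin>", line 24, in <module>
    return _quantile_unchecked(
        a, q, axis, out, overwrite_input, method, keepdims, weights)
    return _ureduce(a,
                    func=_quantile_ureduce_func,
    ...<5 lines>...
                    overwrite_input=overwrite_input,
                    method=method)
    r = func(a, **kwargs)
    result = _quantile(arr,
                       quantiles=q,
    ...<2 lines>...
                       out=out,
                       weights=wgt)
    slices_having_nans = np.isnan(arr[-1, ...])
                                  ~~~^^^^^^^^^
IndexError: index -1 is out of bounds for axis 0 with size 0
```

```bash
python3 - <<'E'
from h import *
c,im,d=load("top")
a=cv2.resize(im[140:300,140:340],None,fx=4,fy=3.75,interpolation=cv2.INTER_CUBIC); cv2.imwrite("pics/crop1.png",a[:,:,::-1])
E
```

```text
(no output)
```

View pics/crop1.png

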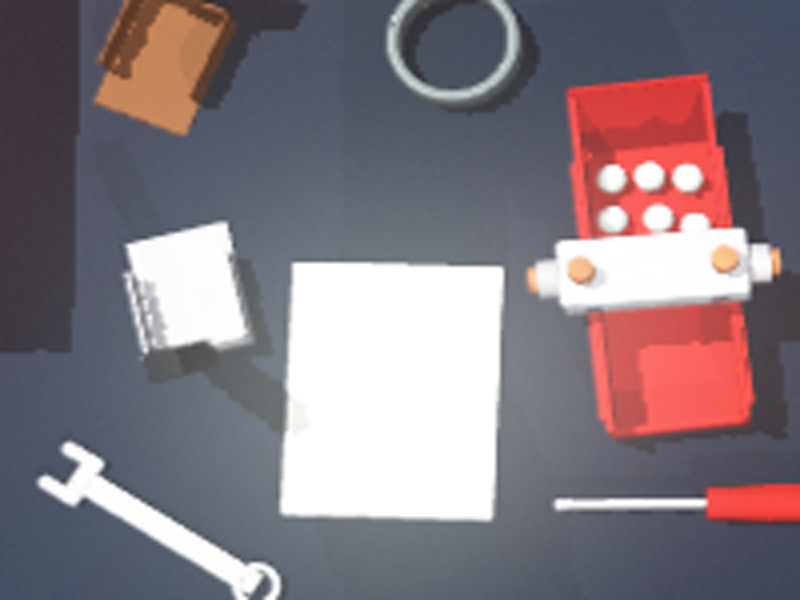

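The crop confirms the choice. The silver valve bridges the red bin near crop (655,270) with all six balls behind it. The steel scoop at crop (190,290) has its lip away from the robot and its dark handle end at (180,360).

```bash
cat > m.py <<'E'
from h import *
P={};I={}
def setup(*names):
    for n in names:
        a=load(n); P[n]=cloud(a[0],a[2]); I[n]=a[1]
def pts(n,ctr,r,z0,z1,col):
    p=P[n];h=cv2.cvtColor(I[n],cv2.COLOR_RGB2HSV).astype(int);H,s,v=h[...,0],h[...,1],h[...,2]
    m=(abs(p[...,0]-ctr[0])<r[0])&(abs(p[...,1]-ctr[1])<r[1])&(p[...,2]>z0)&(p[...,2]<z1)
    m&={"grey":(s<60)&(v>110),"white":(s<60)&(v>200),"dark":(v<90),"cop":(H>5)&(H<18)&(s>80),"red":((H<5)|(H>174))&(s>150),"yel":(H>22)&(H<35)&(s>120),"any":v>=0}[col]
    return p[m]
def rect(q):
    if len(q)<4: return len(q)
    r=cv2.minAreaRect((q[:,:2]*1000).astype(np.float32)); return len(q),np.round(r[0],1),np.round(r[1],1),round(r[2],1),"z",np.percentile(q[:,2],[5,50,95]).round(4)
E
python3 - <<'E'
from m import *
setup("top","scene")
for n in P:
    print(n); print("valve",rect(pts(n,(.567,.03),(.05,.1),.09,.125,"grey")))
    print("sheet",rect(pts(n,(.495,.209),(.12,.085),-.01,.012,"white")))
    print("cup",rect(pts(n,(.492,-.197),(.08,.08),.04,.06,"yel")))
    print("pan low",rect(pts(n,(.564,.342),(.06,.06),.006,.05,"grey")))
    print("pan all any",rect(pts(n,(.564,.342),(.1,.08),.01,.05,"any")))
    for z in (.03,.05,.07,.09,.11,.125,.135): print("  h",z,rect(pts(n,(.51,.34),(.06,.05),z-.008,z+.008,"any"))[:3])
    q=pts(n,(.6,.03),(.2,.1),-.005,.065,"red"); print("bin",rect(q)); print("rim",rect(q[q[:,2]>.052]))
    print("balls",rect(pts(n,(.63,.03),(.06,.06),.01,.04,"white")))
im=I["top"];print(cv2.__version__)
# corner of scoop pan in top by contour
c=load("top")[0]
hs=cv2.cvtColor(im,cv2.COLOR_RGB2HSV);m=((hs[...,1]<60)&(hs[...,2]>110)).astype(np.uint8)
for nm,(u,v) in {"scoop":(187,218),"sheet":(238,244),"valve":(305,211)}.items():
    k,l=cv2.connectedComponents(m); ct=cv2.findContours((l==l[v,u]).astype(np.uint8),0,1)[0][0]
    r=cv2.minAreaRect(ct); z={"scoop":.003,"sheet":.002,"valve":.1}[nm]
    print(nm,cv2.contourArea(ct),[ray(c,a,b,z)[:2].round(3).tolist() for a,b in cv2.boxPoints(r)],ray(c,*r[0],z).round(3))
E
```

```text
top
valve (851, array([567.6,  30.7]), array([ 45.9, 148. ]), 4.7, 'z', array([0.0926, 0.0999, 0.1057]))
sheet (3554, array([496.1, 210. ]), array([143.4, 182.5]), 87.9, 'z', array([-0.003 ,  0.0025,  0.008 ]))
cup (191, array([ 493.3, -196.9]), array([108.4, 107.2]), 88.0, 'z', array([0.0416, 0.0491, 0.0545]))
pan low (235, array([563.8, 337.1]), array([115.3, 107.1]), 0.4, 'z', array([0.0062, 0.0127, 0.0351]))
pan all any (155, array([575.5, 333.1]), array([160.5, 123.6]), 6.9, 'z', array([0.0107, 0.0242, 0.0418]))
  h 0.03 (62, array([542. , 340.3]), array([54.7, 78.5]))
  h 0.05 (13, array([519.2, 323.1]), array([ 4.6, 19. ]))
  h 0.07 (7, array([513.4, 320.9]), array([18.8,  2.1]))
  h 0.09 (9, array([511.2, 320.7]), array([18.5,  1. ]))
  h 0.11 (12, array([506.5, 319.9]), array([18. ,  1.6]))
  h 0.125 (31, array([501.8, 329.3]), array([19.1, 22. ]))
  h 0.135 (76, array([501.7, 328.9]), array([18.8, 23.2]))
bin (2137, array([548. ,  19.4]), array([325.8, 114.8]), 13.1, 'z', array([0.0042, 0.0143, 0.0609]))
rim (362, array([585.9,  29. ]), array([239.7,  97.7]), 6.0, 'z', arra
[... 964 characters left out ...]
11.3, 328. ]), array([29.3, 17.7]))
  h 0.135 (95, array([506.1, 330.2]), array([20.2, 23.7]))
bin (1101, array([551.7,  22.3]), array([317.1, 121.3]), 13.1, 'z', array([0.0072, 0.0206, 0.0629]))
rim (324, array([587.9,  29.3]), array([240.3,  98. ]), 5.5, 'z', array([0.0565, 0.0605, 0.0641]))
balls (345, array([631.9,  32. ]), array([68.7, 51.6]), 88.8, 'z', array([0.0188, 0.0254, 0.0289]))
4.12.0
scoop 13204.5 [[0.375, 0.458], [0.712, 0.391], [0.607, -0.052], [0.276, 0.025]] [0.49  0.205 0.003]
sheet 13204.5 [[0.375, 0.459], [0.712, 0.391], [0.608, -0.052], [0.276, 0.025]] [0.491 0.205 0.002]
valve 13204.5 [[0.373, 0.428], [0.688, 0.364], [0.591, -0.05], [0.281, 0.022]] [0.481 0.19  0.1  ]
```

```bash
cat > go.py <<'E'
import sys
from h import *
def go(x,y,z,hd=None):
    s=env.observe(); Rm=R.from_rotvec(s["eef_rot"]).as_matrix(); h0=np.degrees(np.arctan2(Rm[1,0],Rm[0,0]))
    o=Rm.T@(np.array([x,y,z])-s["tcp_pos"])*100
    yw=0 if hd is None else np.radians((h0-hd+180)%360-180)
    print("t",round(float(s["time"]),1),"tcp",np.round(s["tcp_pos"],4),"hd",h0.round(2),"q",np.round(s["q"],2),"F",np.round(s["wrist_force"],1),"gap",round(float(s["finger_gap"]),4),"-> off",o.round(2),"yaw",round(float(yw),3))
if __name__=="__main__":
    a=[float(v) for v in sys.argv[1:]]; go(*a)
E
python3 go.py .567 .031 .22 94.5
```

```text
t 0.1 tcp [ 0.1674 -0.6275  0.303 ] hd 14.94 q [ 1.57  0.5  -0.43  1.55  0.22  1.14 -0.21] F [ 0.5 -0.3  0.3] gap 0.0852 -> off [ 55.59 -53.31   8.4 ] yaw -1.389
```

Call:
send_rows --pt "3 -2.9 0" --pt "6.5 -6.2 0" --pt "10 -9.6 0" --pt "13.5 -12.9 0" --pt "17 -16.3 0" --pt "20.5 -19.6 0" --pt "24 -23 0" --pt "27.5 -26.4 0" --pt "31 -29.7 0" --pt "34.5 -33 0" --yaw '[-0.1,-0.23,-0.36,-0.49,-0.62,-0.75,-0.88,-1.01,-1.14,-1.27]' --fingers 8.5

```text
time: 1.1
tcp_pos: [0.4162, -0.2185, 0.3039]
eef_rot: [2.26, 2.182, -0.001]
wrist_force: [1.0, -0.7, -0.6]
finger_gap: 0.0844
finger_force: 0.0
```

```bash
python3 go.py .567 .031 .22 94.5
```

```text
t 1.1 tcp [ 0.4162 -0.2185  0.3039] hd 87.99 q [ 1.23  0.25 -0.91  1.98  0.23  1.03  0.18] F [ 1.  -0.7 -0.6] gap 0.0844 -> off [25.47 14.2   8.37] yaw -0.114
```

Call:
send_rows --pt "4.3 2.4 0.5" --pt "8.5 4.7 2" --pt "12.7 7.1 3.5" --pt "16.5 9.2 5" --pt "19.8 11 6.5" --pt "22.5 12.5 7.5" --pt "24.3 13.6 8.1" --pt "25.3 14.1 8.4" --pt "25.5 14.2 8.4" --pt "25.5 14.2 8.4" --yaw '[-0.02,-0.04,-0.06,-0.08,-0.1,-0.11,-0.114,-0.114,-0.114,-0.114]'

```text
time: 2.1
tcp_pos: [0.5677, 0.0283, 0.2199]
eef_rot: [2.138, 2.302, -0.001]
wrist_force: [0.7, 0.3, -0.1]
finger_gap: 0.0848
finger_force: 0.0
```

```bash
python3 - <<'E'
from m import *
save("wrist"); setup("wrist"); cv2.imwrite("pics/w1.png",I["wrist"][:,:,::-1])
q=pts("wrist",(.567,.03),(.05,.1),.09,.107,"grey"); print(rect(q))
print("body",rect(q[abs(q[:,1]-.031)<.05]))
r=pts("wrist",(.567,.03),(.05,.1),.109,.13,"cop"); print(len(r))
if len(r)>6: print(cv2.kmeans(r.astype(np.float32),2,None,(3,20,1e-6),5,0)[2].round(4))
q=pts("wrist",(.6,.03),(.2,.1),.052,.066,"red"); print("rim",rect(q))
from go import go; go(.567,.031,.139,94.5)
E
```

```text
(19083, array([569.2,  31.9]), array([ 45.1, 148. ]), 4.3, 'z', array([0.0924, 0.099 , 0.1001]))
body (15319, array([569.3,  31. ]), array([ 45.1, 103. ]), 4.2, 'z', array([0.0979, 0.099 , 0.1001]))
2468
[[ 0.5723 -0.0105  0.116 ]
 [ 0.5657  0.0777  0.1168]]
rim (10673, array([586.3,  30.5]), array([241.7,  99.6]), 6.0, 'z', array([0.0532, 0.0584, 0.0624]))
t 2.1 tcp [0.5677 0.0276 0.22  ] hd 94.17 q [ 0.55  0.57 -0.85  1.82  0.51  0.98 -0.45] F [-0.3 -0.7  0.2] gap 0.0852 -> off [ 0.35 -0.04  8.1 ] yaw -0.006
```

View pics/w1.png

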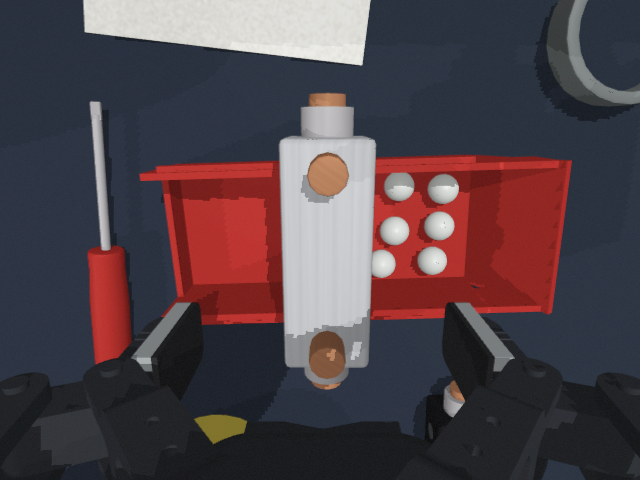

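The wrist view shows the valve squarely between the fingers at about (327,255), with its plugs at (328,175) and (327,355). The balls are clear of the fingers at x≥370. Wrist depth puts the valve top at 0.099 m, which agrees with the 0.100 m from the other two views.

Call:
send_rows --pt "0.1 0 1" --pt "0.3 -0.1 2.5" --pt "0.4 -0.15 4" --pt "0.5 -0.15 5.5" --pt "0.5 -0.15 6.8" --pt "0.5 -0.15 7.7" --pt "0.5 -0.15 8.2" --pt "0.5 -0.15 8.2" --pt "0.5 -0.15 8.2" --pt "0.5 -0.15 8.2" --yaw '[0,0,0,0,0,0,0,0,0,0]'

```text
time: 3.15
tcp_pos: [0.5666, 0.0339, 0.1386]
eef_rot: [2.137, 2.302, 0.001]
wrist_force: [-0.0, -0.6, 0.2]
finger_gap: 0.0848
finger_force: 0.0
```

Call:
send_rows --pt "0 0 0" --pt "0 0 0" --pt "0 0 0" --pt "0 0 0" --pt "0 0 0" --pt "0 0 0" --pt "0 0 -0.5" --pt "0 0 -1.5" --pt "0 0 -3" --pt "0 0 -4.5" --yaw '[0,0,0,0,0,0,0,0,0,0]' --fingers 3

```text
time: 4.15
tcp_pos: [0.5654, 0.0338, 0.1836]
eef_rot: [-2.137, -2.302, 0.001]
wrist_force: [0.6, -1.1, -5.6]
finger_gap: 0.044
finger_force: 62.1
```

```bash
python3 go.py .496 .2098 .19 33
```

```text
t 4.2 tcp [0.5654 0.0338 0.1836] hd 94.26 q [ 0.51  0.61 -0.82  1.85  0.56  0.92 -0.49] F [ 0.6 -1.1 -5.6] gap 0.044 -> off [18.06 -5.62 -0.63] yaw 1.069
```

Call:
send_rows --pt "1 -0.3 -0.2" --pt "3 -1 -0.6" --pt "5.5 -1.7 -0.6" --pt "8 -2.5 -0.6" --pt "10.5 -3.3 -0.6" --pt "13 -4.1 -0.6" --pt "15.2 -4.8 -0.6" --pt "17 -5.4 -0.6" --pt "17.8 -5.6 -0.6" --pt "18.1 -5.6 -0.6" --yaw '[0.06,0.18,0.31,0.44,0.57,0.7,0.83,0.95,1.03,1.07]'

```text
time: 5.15
tcp_pos: [0.4959, 0.2124, 0.1903]
eef_rot: [-3.011, -0.891, -0.002]
wrist_force: [0.3, 0.1, -5.7]
finger_gap: 0.0445
finger_force: 62.3
```

```bash
python3 go.py .496 .2098 .082 33; python3 - <<'E'
from m import *
save("wrist");setup("wrist")
print("sheet",rect(pts("wrist",(.495,.209),(.12,.085),-.01,.012,"white")))
E
```

```text
t 5.2 tcp [0.4959 0.2124 0.1903] hd 32.97 q [ 0.04  0.49 -0.61  1.92  0.37  0.84 -1.77] F [ 0.3  0.1 -5.7] gap 0.0445 -> off [-0.15  0.24 10.83] yaw -0.001
sheet (19982, array([497.3, 210.3]), array([140.2, 180.8]), 87.9, 'z', array([-0.    ,  0.0011,  0.0022]))
```

Call:
send_rows --pt "-0.05 0 1" --pt "-0.1 0.1 3" --pt "-0.1 0.2 5" --pt "-0.1 0.2 7" --pt "-0.1 0.2 8.8" --pt "-0.1 0.2 9.8" --pt "-0.1 0.2 10.4" --pt "-0.1 0.2 10.8" --pt "-0.1 0.2 10.9" --pt "-0.1 0.2 10.9" --yaw '[0,0,0,0,0,0,0,0,0,0]'

```text
time: 6.2
tcp_pos: [0.4974, 0.2079, 0.0809]
eef_rot: [3.012, 0.89, 0.001]
wrist_force: [-4.1, -1.6, 0.9]
finger_gap: 0.0434
finger_force: 63.1
```

Call:
send_rows --pt "0 0 0" --pt "0 0 0" --pt "0 0 0" --pt "0 0 0" --pt "0 0 -1" --pt "0 0 -3" --pt "0 0 -6" --pt "0 0 -9" --pt "0 0 -12" --pt "0 0 -14" --yaw '[0,0,0,0,0,0,0,0,0,0]' --fingers 7.5

```text
time: 7.2
tcp_pos: [0.4976, 0.2085, 0.2228]
eef_rot: [-3.012, -0.891, -0.005]
wrist_force: [1.2, 0.1, -0.2]
finger_gap: 0.0748
finger_force: 0.0
```

```bash
python3 - <<'E'
from m import *
save("wrist");setup("wrist"); cv2.imwrite("pics/w2.png",I["wrist"][:,:,::-1])
print("valve",rect(pts("wrist",(.496,.209),(.1,.1),.03,.047,"grey")))
r=pts("wrist",(.496,.209),(.1,.1),.05,.075,"cop")
if len(r)>6: print(cv2.kmeans(r.astype(np.float32),2,None,(3,20,1e-6),5,0)[2].round(4))
save("top");setup("top")
print("valve",rect(pts("top",(.496,.209),(.1,.085),.028,.05,"grey")))
from go import go; go(.48,.33,.26,10)
E
```

```text
valve (11882, array([503. , 217.5]), array([179.2,  74.7]), 49.5, 'z', array([0.0336, 0.0409, 0.0421]))
[[0.4583 0.1842 0.0579]
 [0.5325 0.2324 0.0588]]
valve 0
t 7.3 tcp [0.4988 0.209  0.2237] hd 32.94 q [ 0.07  0.44 -0.64  1.9   0.34  0.9  -1.73] F [ 0.9  0.4 -0.6] gap 0.0747 -> off [  5.02 -11.17  -3.62] yaw 0.4
```

Call:
send_rows --pt "0.5 -1 -0.4" --pt "1.2 -2.8 -1" --pt "2 -4.8 -1.8" --pt "3 -6.8 -2.6" --pt "3.8 -8.6 -3.2" --pt "4.5 -10 -3.6" --pt "4.9 -10.9 -3.6" --pt "5 -11.2 -3.6" --pt "5 -11.2 -3.6" --pt "5 -11.2 -3.6" --yaw '[0.03,0.08,0.14,0.2,0.26,0.32,0.36,0.39,0.4,0.4]' --fingers 6

```text
time: 8.3
tcp_pos: [0.4779, 0.3287, 0.2553]
eef_rot: [3.129, 0.275, -0.001]
wrist_force: [-0.1, -0.3, 0.4]
finger_gap: 0.0603
finger_force: 0.0
```

```bash
python3 - <<'E'
from m import *
save("wrist");setup("wrist"); cv2.imwrite("pics/w3.png",I["wrist"][:,:,::-1])
for z in (.125,.133): print("handle",z,rect(pts("wrist",(.505,.33),(.05,.05),z-.006,z+.006,"any")))
for z0,z1 in((-.001,.006),(.012,.03),(.024,.031),(.031,.041)): print("pan",z0,rect(pts("wrist",(.56,.34),(.07,.06),z0,z1,"grey")))
from go import go; go(.5,.33,.15,10)
E
```

```text
handle 0.125 (398, array([503.9, 331.7]), array([22.5, 22. ]), 12.6, 'z', array([0.1196, 0.126 , 0.1308]))
handle 0.133 (1900, array([503.2, 331.5]), array([21. , 22.1]), 12.2, 'z', array([0.13  , 0.1332, 0.135 ]))
pan -0.001 (10758, array([548.3, 333.7]), array([136.9,  92.5]), 12.8, 'z', array([-0.0005,  0.0007,  0.002 ]))
pan 0.012 (874, array([557.7, 344.5]), array([62.6, 68.1]), 13.4, 'z', array([0.0144, 0.0266, 0.0284]))
pan 0.024 (659, array([557.7, 344.5]), array([62.6, 68.1]), 13.4, 'z', array([0.0253, 0.0271, 0.0287]))
pan 0.031 (264, array([526.1, 337.1]), array([ 2.6, 67.8]), 13.5, 'z', array([0.0333, 0.035 , 0.0364]))
t 8.3 tcp [0.4781 0.3285 0.2554] hd 10.03 q [-0.2   0.46 -0.58  1.77  0.29  1.   -2.29] F [-0.5  0.  -0.2] gap 0.0601 -> off [ 2.19  0.23 10.54] yaw 0.001
```

View pics/w3.png

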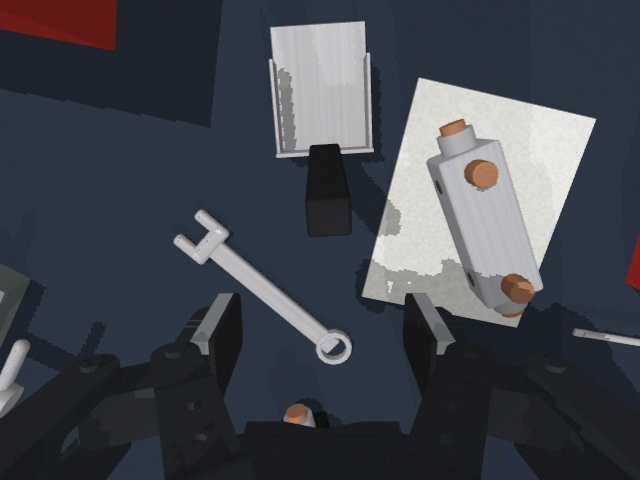

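The view shows the valve upright and inside the sheet with margin on all sides. The handle top is at pixel (328,215) and the lip edge at (318,25).

```bash
python3 go.py .5095 .3332 .154 13
```

```text
t 8.3 tcp [0.4781 0.3285 0.2554] hd 10.03 q [-0.2   0.46 -0.58  1.77  0.29  1.   -2.29] F [-0.5  0.  -0.2] gap 0.0601 -> off [ 3.18  0.08 10.14] yaw -0.052
```

Call:
send_rows --pt "1.2 0 0" --pt "2.6 0.1 0.5" --pt "3.2 0.1 2" --pt "3.2 0.1 4" --pt "3.2 0.1 6" --pt "3.2 0.1 8" --pt "3.2 0.1 9.3" --pt "3.2 0.1 10" --pt "3.2 0.1 10.2" --pt "3.2 0.1 10.2" --yaw '[-0.02,-0.05,-0.052,-0.052,-0.052,-0.052,-0.052,-0.052,-0.052,-0.052]'

```text
time: 9.35
tcp_pos: [0.5101, 0.3339, 0.154]
eef_rot: [-3.121, -0.355, -0.0]
wrist_force: [0.3, 0.1, 0.7]
finger_gap: 0.0598
finger_force: 0.0
```

```bash
python3 go.py .5095 .3332 .154 13
```

```text
t 9.3 tcp [0.5101 0.3339 0.154 ] hd 12.99 q [-0.24  0.63 -0.52  1.76  0.4   0.85 -2.29] F [0.3 0.1 0.7] gap 0.0598 -> off [-0.07  0.05  0.  ] yaw -0.0
```

Call:
send_rows --pt "0 0 0" --pt "0 0 0" --pt "0 0 0" --pt "0 0 0" --pt "0 0 0" --pt "0 0 -0.5" --pt "0 0 -2" --pt "0 0 -4" --pt "0 0 -6.5" --pt "0 0 -9" --yaw '[0,0,0,0,0,0,0,0,0,0]' --fingers 1

```text
time: 10.35
tcp_pos: [0.5096, 0.3336, 0.2453]
eef_rot: [3.121, 0.356, -0.001]
wrist_force: [0.5, 0.3, -1.9]
finger_gap: 0.0216
finger_force: 59.7
```

```bash
python3 - <<'E'
from m import *
# bin pose: from pre-grasp & top/scene rim, and current top
save("top");save("scene");setup("top","scene")
for n in P:
    print(n,"rim",rect(pts(n,(.588,.03),(.16,.08),.053,.066,"red")))
    print("front rim",rect(pts(n,(.48,.02),(.045,.07),.022,.036,"red")))
    p=pts(n,(.6,.03),(.14,.04),.002,.013,"red"); print("floor",rect(p))
    im=I[n];pp=P[n]
    m=(abs(pp[...,0]-.63)<.07)&(abs(pp[...,1]-.03)<.045)&(pp[...,2]>.012)&(pp[...,2]<.045)&(im.min(2)>150)
    k,l,s,c=cv2.connectedComponentsWithStats(m.astype(np.uint8))
    cc=load(n)[0]
    print("balls",[(ray(cc,*c[i],.02)[:2].round(3).tolist(),int(s[i,4])) for i in range(1,k) if s[i,4]>8])
from go import go; go(.5,.33,.24,6)
E
```

```text
top rim (601, array([585.7,  29.2]), array([239.2,  99.2]), 6.1, 'z', array([0.0541, 0.0596, 0.0647]))
front rim (60, array([473.4,  22.3]), array([91. , 37.7]), 77.4, 'z', array([0.0244, 0.0306, 0.0342]))
floor (1631, array([569.5,  30.1]), array([ 78.1, 217.9]), 89.7, 'z', array([0.0037, 0.0084, 0.0123]))
balls [([0.646, 0.036], 42), ([0.644, 0.061], 37), ([0.644, 0.01], 40), ([0.614, 0.06], 39), ([0.615, 0.03], 42), ([0.609, 0.006], 38)]
scene rim (679, array([586.5,  30. ]), array([243.5,  98.9]), 5.9, 'z', array([0.0561, 0.0601, 0.0638]))
front rim (150, array([469.5,  25.1]), array([83.7, 31.1]), 78.2, 'z', array([0.0224, 0.0278, 0.0315]))
floor (1552, array([572.7,  29.8]), array([215.3,  79.9]), 0.2, 'z', array([0.0066, 0.0086, 0.0106]))
balls [([0.612, 0.006], 72), ([0.618, 0.03], 78), ([0.617, 0.061], 76), ([0.647, 0.061], 79), ([0.647, 0.011], 79), ([0.648, 0.036], 79)]
t 10.4 tcp [0.5114 0.3354 0.2486] hd 13.0 q [-0.2   0.52 -0.57  1.7   0.32  1.01 -2.23] F [0.9 0.6 0.1] gap 0.0213 -> off [-1.24  0.27  0.85] yaw 0.122
```

```bash
python3 go.py .4863 .0194 .25 6
```

```text
t 10.4 tcp [0.5114 0.3354 0.2486] hd 13.0 q [-0.2   0.52 -0.57  1.7   0.32  1.01 -2.23] F [0.9 0.6 0.1] gap 0.0213 -> off [-9.56 30.22 -0.28] yaw 0.122
```

Call:
send_rows --pt "-0.4 1.3 -0.5" --pt "-1.3 4 -0.5" --pt "-2.5 8 -0.5" --pt "-3.9 12.2 -0.5" --pt "-5.2 16.4 -0.5" --pt "-6.5 20.5 -0.5" --pt "-7.8 24.5 -0.5" --pt "-8.8 27.7 -0.5" --pt "-9.4 29.5 -0.5" --pt "-9.6 30.2 -0.5" --yaw '[0.01,0.02,0.04,0.06,0.08,0.1,0.11,0.12,0.122,0.122]'

```text
time: 11.45
tcp_pos: [0.4828, 0.0142, 0.248]
eef_rot: [3.136, 0.156, -0.004]
wrist_force: [1.1, -0.1, -1.5]
finger_gap: 0.0211
finger_force: 59.8
```

```bash
python3 - <<'E'
from m import *
save("wrist");setup("wrist"); cv2.imwrite("pics/w4.png",I["wrist"][:,:,::-1])
n="wrist"
print("rim",rect(pts(n,(.588,.03),(.16,.08),.053,.066,"red")))
print("pan walls",rect(pts(n,(.55,.026),(.1,.05),.085,.145,"grey")))
q=pts(n,(.55,.026),(.1,.05),.075,.145,"grey"); e=np.array([np.cos(np.radians(6)),np.sin(np.radians(6))])
# pan floor pitch: fit plane z vs along
A=q[q[:,2]<.108]; 
if len(A)>50:
    s=(A[:,:2]-[.547,.026])@e; k=np.polyfit(s,A[:,2],1); print("pitch deg",np.degrees(np.arctan(k[0])),k, s.min(),s.max(),len(A))
from go import go; go(.4863,.0194,.164,6)
E
```

```text
rim (4436, array([542.1,  26.1]), array([152.7,  99.5]), 5.9, 'z', array([0.0554, 0.0581, 0.0601]))
pan walls (24419, array([541.1,  20.5]), array([90.2, 68.4]), 5.4, 'z', array([0.0927, 0.094 , 0.1206]))
pitch deg -0.8550894437157532 [-0.01492523  0.09406311] -0.049687142703916436 0.03890507284908806 21530
t 11.5 tcp [0.4832 0.0146 0.2482] hd 5.75 q [ 0.35  0.28 -0.5   2.01  0.17  0.89 -1.72] F [ 0.1 -1.3 -1.1] gap 0.0213 -> off [ 0.38 -0.45  8.42] yaw -0.004
```

View pics/w4.png

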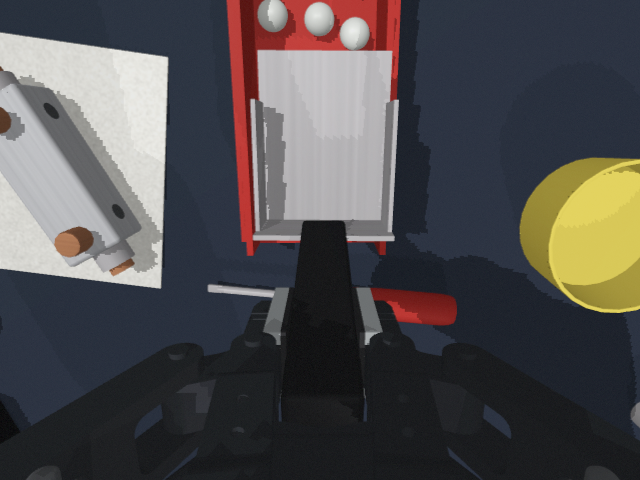

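The pan hangs level, with the lip edge at row 52 and balls ahead at (272,14), (318,18) and (354,33). The scoop sits about 5 mm right of the bin axis, so I'll correct that while lowering.

Call:
send_rows --pt "0.3 -0.25 0" --pt "0.6 -0.45 0.5" --pt "0.6 -0.45 1.8" --pt "0.6 -0.45 3.4" --pt "0.6 -0.45 5" --pt "0.6 -0.45 6.4" --pt "0.6 -0.45 7.4" --pt "0.6 -0.45 8" --pt "0.6 -0.45 8.3" --pt "0.6 -0.45 8.4" --yaw '[-0.004,-0.004,-0.004,-0.004,-0.004,-0.004,-0.004,-0.004,-0.004,-0.004]'

```text
time: 12.5
tcp_pos: [0.4899, 0.0231, 0.1648]
eef_rot: [-3.137, -0.171, -0.0]
wrist_force: [-0.3, 0.2, -1.2]
finger_gap: 0.021
finger_force: 59.9
```

```bash
cat > b.py <<'E'
from m import *
def view():
    save("wrist");setup("wrist");n="wrist"
    O=np.array([.587,.03]);e=np.array([np.cos(np.radians(6)),np.sin(np.radians(6))]);nn=np.array([-e[1],e[0]])
    st=env.observe();print("t",round(float(st["time"]),2),"tcp",np.round(st["tcp_pos"],4),"bin x,y",((st["tcp_pos"][:2]-O)@e).round(4),((st["tcp_pos"][:2]-O)@nn).round(4),"F",np.round(st["wrist_force"],1))
    p=P[n];im=I[n].astype(int);x=(p[...,:2]-O)@e;y=(p[...,:2]-O)@nn
    g=(im.max(2)-im.min(2)<40)
    tx=(st["tcp_pos"][:2]-O)@e
    pan=g&(abs(y)<.029)&(x>tx+.03)&(x<tx+.1)
    return x,y,p[...,2],g,tx
E
python3 - <<'E'
from b import *
x,y,z,g,tx=view()
m=g&(abs(y)<.025)&(x>tx+.025)&(x<tx+.09)&(z<.02)&(z>.003)
k=np.polyfit(x[m]-tx,z[m],1); print("pan pitch",np.degrees(np.arctan(k[0])),"z at tcp+.06",np.polyval(k,.06), m.sum())
E
```

```text
t 12.55 tcp [0.49  0.023 0.165] bin x,y -0.0972 0.0032 F [-0.2  0.8 -1.4]
pan pitch -0.028792871028125 z at tcp+.06 0.01080243007670715 11640
```

Call:
send_rows --pt "0.2 0.2 0.1" --pt "0.7 0.25 0.15" --pt "1.4 0.25 0.15" --pt "2.2 0.25 0.15" --pt "3 0.25 0.15" --pt "3.8 0.25 0.15" --pt "4.6 0.25 0.15" --pt "5.4 0.25 0.15" --pt "6.1 0.25 0.15" --pt "6.8 0.25 0.15" --yaw '[0,0,0,0,0,0,0,0,0,0]'

```text
time: 13.55
tcp_pos: [0.558, 0.0279, 0.1632]
eef_rot: [3.137, 0.171, -0.001]
wrist_force: [-0.5, -0.1, -2.5]
finger_gap: 0.0209
finger_force: 59.7
```

```bash
python3 - <<'E'
from b import *
x,y,z,g,tx=view(); cv2.imwrite("pics/w5.png",I["wrist"][:,:,::-1])
E
```

```text
t 13.6 tcp [0.5591 0.0281 0.1634] bin x,y -0.0279 0.001 F [-0.  -0.4 -1.9]
```

View pics/w5.png

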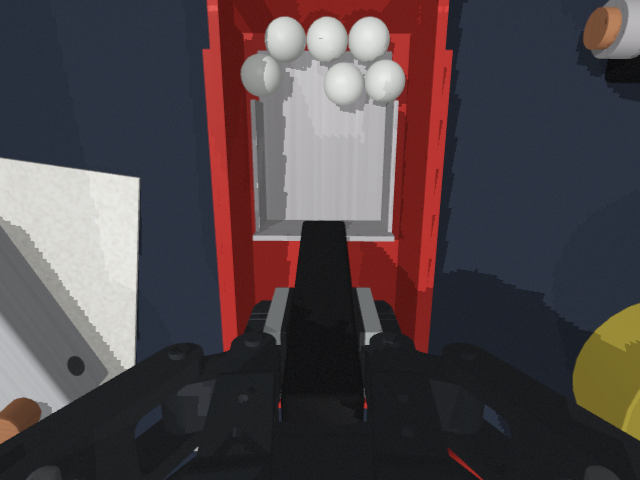

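Row two now sits on the lip at (262,75), (344,83) and (385,81). Row one is at the back wall: (286,38), (327,38), (369,38). I'll push the last few mm.

Call:
send_rows --pt "0.2 -0.1 0.03" --pt "0.4 -0.15 0.03" --pt "0.55 -0.15 0.03" --pt "0.7 -0.15 0.03" --pt "0.8 -0.15 0.03" --pt "0.9 -0.15 0.03" --pt "1 -0.15 0.03" --pt "1 -0.15 0.03" --pt "1 -0.15 0.03" --pt "1 -0.15 0.03" --yaw '[0,0,0,0,0,0,0,0,0,0]'

```text
time: 14.6
tcp_pos: [0.5665, 0.0306, 0.1631]
eef_rot: [3.137, 0.171, -0.003]
wrist_force: [-5.5, -0.6, 2.2]
finger_gap: 0.0217
finger_force: 60.6
```

```bash
python3 - <<'E'
from b import *
x,y,z,g,tx=view(); cv2.imwrite("pics/w6.png",I["wrist"][:,:,::-1])
im=I["wrist"];m=((im.min(2)>120)&(im.max(2)-im.min(2)<40)&(z>.018)&(z<.05)&(abs(y)<.042)&(x>tx+.025)&(abs(y)<.03))
m=cv2.erode(m.astype(np.uint8),np.ones((9,9)));k,l,s,c=cv2.connectedComponentsWithStats(m)
cc=load("wrist")[0];O=np.array([.587,.03]);a=np.radians(6)
for i in range(1,k):
    if s[i,4]>40:
        q=ray(cc,*c[i],.023)[:2]-O; print(c[i].round(),s[i,4],"bin",(q@[np.cos(a),np.sin(a)]).round(4),(q@[-np.sin(a),np.cos(a)]).round(4))
E
```

```text
t 14.65 tcp [0.5665 0.0305 0.1631] bin x,y -0.0203 0.0027 F [-5.8 -0.3  4. ]
[352.  48.] 1569 bin 0.0822 -0.0094
[295.  48.] 590 bin 0.0819 0.0175
[385.  77.] 343 bin 0.0696 -0.0256
[275.  79.] 148 bin 0.0684 0.0273
[348.  98.] 633 bin 0.0598 -0.008
```

Call:
send_rows --pt "0 0 0.1" --pt "0 0 0.2" --pt "-0.1 0 0.25" --pt "-0.2 0 0.3" --pt "-0.3 0 0.3" --pt "-0.4 0 0.3" --pt "-0.5 0 0.3" --pt "-0.6 0 0.3" --pt "-0.6 0 0.3" --pt "-0.6 0 0.3" --yaw '[0,0,0,0,0,0,0,0,0,0]'

```text
time: 15.65
tcp_pos: [0.5647, 0.0303, 0.1624]
eef_rot: [-3.136, -0.171, -0.012]
wrist_force: [0.8, -1.1, 7.3]
finger_gap: 0.0212
finger_force: 60.8
```

```bash
cat > t.py <<'E'
from b import *
def balls():
    x,y,z,g,tx=view(); im=I["wrist"]
    m=g&(abs(y)<.03)&(x>tx+.016)&(x<tx+.022)&(z>.03); 
    # pan floor: bright grey, fit with ransac
    m=g&(abs(y)<.03)&(x>tx+.02)&(x<tx+.11)&(z>.005)
    X=(x[m]-tx);Z=z[m];best=0;rng=np.random.default_rng(0)
    for _ in range(300):
        i,j=rng.integers(0,len(X),2)
        if abs(X[i]-X[j])<.02: continue
        s=(Z[i]-Z[j])/(X[i]-X[j]); c=Z[i]-s*X[i]; n=(abs(Z-s*X-c)<.0012).sum()
        if n>best: best=n;b=(s,c)
    inl=abs(Z-b[0]*X-b[1])<.0015; k=np.polyfit(X[inl],Z[inl],1)
    print("pan pitch",np.degrees(np.arctan(k[0])).round(2),"z@.015,.06,.105",np.polyval(k,[.015,.06,.105]).round(4),inl.sum(),len(X))
    h=z-np.polyval(k,x-tx)
    b_=g&(h>.008)&(h<.03)&(im.min(2)>110)&(abs(y)<.033)&(x>tx+.018)&(x<tx+.14)
    b_=cv2.erode(b_.astype(np.uint8),np.ones((11,11)));n,l,s,c=cv2.connectedComponentsWithStats(b_)
    for i in range(1,n):
        if s[i,4]>30: q=l==i; print("  ball px",c[i].round(),s[i,4],"scoop x",(x[q].mean()-tx-.06).round(4),"y",y[q].mean().round(4),"h",h[q].max().round(4))
if __name__=="__main__": balls()
E
python3 t.py
```

```text
t 15.7 tcp [0.5647 0.0304 0.1624] bin x,y -0.0222 0.0027 F [ 0.3 -0.6  7.8]
pan pitch 0.54 z@.015,.06,.105 [0.0086 0.009  0.0094] 13599 23619
  ball px [379.  34.] 54 scoop x 0.0477 y -0.0206 h 0.028
  ball px [295.  49.] 476 scoop x 0.0419 y 0.0169 h 0.0248
  ball px [338.  49.] 256 scoop x 0.0424 y -0.0026 h 0.0209
  ball px [375.  54.] 171 scoop x 0.0396 y -0.0191 h 0.0273
  ball px [331.  69.] 64 scoop x 0.0341 y 0.0005 h 0.019
  ball px [272.  79.] 179 scoop x 0.0293 y 0.0279 h 0.0226
  ball px [390.  75.] 249 scoop x 0.0317 y -0.0272 h 0.0213
  ball px [350.  99.] 462 scoop x 0.0209 y -0.009 h 0.0213
```

Call:
send_rows --pt "0 0 0.15" --pt "0 0 0.3" --pt "-0.1 0 0.4" --pt "-0.3 0 0.45" --pt "-0.5 0 0.45" --pt "-0.7 0 0.5" --pt "-0.9 0 0.5" --pt "-1 0 0.5" --pt "-1 0 0.5" --pt "-1 0 0.5" --yaw '[0,0,0,0,0,0,0,0,0,0]'

```text
time: 16.7
tcp_pos: [0.5591, 0.0295, 0.1609]
eef_rot: [-3.137, -0.17, -0.028]
wrist_force: [2.5, -0.8, 22.1]
finger_gap: 0.0211
finger_force: 62.6
```

```bash
python3 t.py
```

```text
t 16.75 tcp [0.5591 0.0296 0.1609] bin x,y -0.0278 0.0025 F [ 1.2 -1.  22. ]
pan pitch 3.21 z@.015,.06,.105 [0.0082 0.0107 0.0132] 14649 26208
  ball px [376.  31.] 842 scoop x 0.0496 y -0.0194 h 0.0255
  ball px [289.  40.] 560 scoop x 0.0465 y 0.0191 h 0.0215
  ball px [333.  42.] 483 scoop x 0.0461 y -0.0008 h 0.0215
  ball px [270.  72.] 251 scoop x 0.0337 y 0.0284 h 0.0212
  ball px [392.  64.] 91 scoop x 0.0371 y -0.0278 h 0.0207
  ball px [389.  81.] 66 scoop x 0.0301 y -0.0269 h 0.0186
  ball px [347. 103.] 388 scoop x 0.0199 y -0.0077 h 0.0219
```

Call:
send_rows --pt "-0.3 0 0.1" --pt "-0.6 0 0.15" --pt "-0.8 0 0.15" --pt "-0.8 0 0.1" --pt "-0.5 0 -0.3" --pt "-0.1 0 -0.5" --pt "0.3 0 -0.5" --pt "0.7 0 -0.55" --pt "0.9 0 -0.6" --pt "0.9 0 -0.6" --yaw '[0,0,0,0,0,0,0,0,0,0]'

```text
time: 17.75
tcp_pos: [0.5607, 0.0298, 0.1608]
eef_rot: [-3.137, -0.171, 0.0]
wrist_force: [0.5, -0.3, -1.9]
finger_gap: 0.0213
finger_force: 59.4
```

```bash
python3 t.py; python3 -c "
import cv2
from h import *
a=load('wrist')[1]; cv2.imwrite('pics/w7.png',a[:,:,::-1])"
```

```text
t 17.8 tcp [0.5604 0.0298 0.1608] bin x,y -0.0264 0.0026 F [-0.4  0.7 -2.3]
pan pitch 7.71 z@.015,.06,.105 [0.0091 0.0152 0.0213] 13276 27597
  ball px [352.  44.] 618 scoop x 0.0415 y -0.0083 h 0.0218
  ball px [395.  47.] 416 scoop x 0.0406 y -0.0272 h 0.0218
  ball px [279. 148.] 389 scoop x -0.0027 y 0.0245 h 0.0217
  ball px [309. 175.] 456 scoop x -0.0153 y 0.0108 h 0.0214
  ball px [351. 173.] 37 scoop x -0.0148 y -0.0101 h 0.0188
  ball px [339. 185.] 117 scoop x -0.0202 y -0.0042 h 0.0209
```

View pics/w7.png

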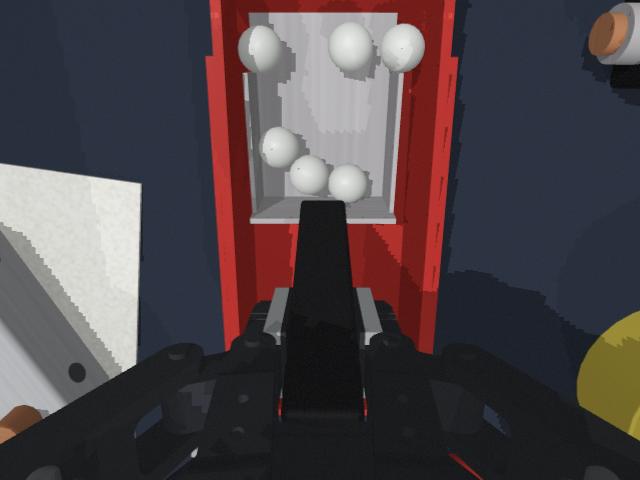

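All six balls are on the pan, tilted back 7.7°. Three are at the back: (279,147), (309,174), (348,183). Three are on the lip: (260,48), (351,46), (403,47). I'll raise slowly inside the bin and look at the lip balls again.

Call:
send_rows --pt "0 0 0" --pt "0 0 -0.1" --pt "0 0 -0.3" --pt "-0.1 0 -0.6" --pt "-0.1 0 -0.9" --pt "-0.2 0 -1.2" --pt "-0.2 0 -1.5" --pt "-0.2 0 -1.8" --pt "-0.2 0 -2" --pt "-0.2 0 -2" --yaw '[0,0,0,0,0,0,0,0,0,0]'

```text
time: 18.8
tcp_pos: [0.5587, 0.0295, 0.1815]
eef_rot: [3.137, 0.171, 0.001]
wrist_force: [-0.2, 0.0, -2.6]
finger_gap: 0.0213
finger_force: 59.4
```

```bash
python3 t.py
```

```text
t 18.85 tcp [0.5586 0.0294 0.1813] bin x,y -0.0283 0.0024 F [ 0.1  0.2 -2.5]
pan pitch 7.71 z@.015,.06,.105 [0.0299 0.036  0.0421] 13594 27344
  ball px [398.  40.] 157 scoop x 0.0432 y -0.0283 h 0.0212
  ball px [266.  48.] 266 scoop x 0.0397 y 0.0283 h 0.0212
  ball px [395.  60.] 84 scoop x 0.0353 y -0.0277 h 0.0198
  ball px [326. 150.] 335 scoop x -0.0034 y 0.0022 h 0.0209
  ball px [277. 159.] 355 scoop x -0.0078 y 0.0256 h 0.0212
  ball px [303. 181.] 266 scoop x -0.0183 y 0.0132 h 0.0209
  ball px [351. 173.] 37 scoop x -0.0147 y -0.01 h 0.0188
  ball px [341. 184.] 113 scoop x -0.0201 y -0.0051 h 0.021
  ball px [318. 185.] 42 scoop x -0.0206 y 0.0059 h 0.0197
  ball px [358. 185.] 57 scoop x -0.0202 y -0.0135 h 0.0206
  ball px [286. 208.] 71 scoop x -0.0318 y 0.0222 h 0.0224
  ball px [375. 208.] 51 scoop x -0.0317 y -0.0226 h 0.0228
```

Call:
send_rows --pt "0 -0.4 0" --pt "0 0.6 0" --pt "0 -0.4 0" --pt "0 0.6 0" --pt "0.3 -0.4 0" --pt "-0.1 0.6 0" --pt "0.3 -0.4 0" --pt "-0.1 0.4 0" --pt "0 0.2 0" --pt "0 0.2 0" --yaw '[0,0,0,0,0,0,0,0,0,0]'

```text
time: 19.85
tcp_pos: [0.5589, 0.0272, 0.1814]
eef_rot: [3.136, 0.171, 0.001]
wrist_force: [0.6, -0.2, -2.5]
finger_gap: 0.0211
finger_force: 60.5
```

```bash
python3 t.py; python3 -c "
import cv2
from h import *
a=load('wrist')[1]; cv2.imwrite('pics/w8.png',a[:,:,::-1])"
```

```text
t 19.9 tcp [0.5591 0.0267 0.1814] bin x,y -0.0281 -0.0003 F [ 0.1 -1.2 -2.1]
pan pitch 7.1 z@.015,.06,.105 [0.0295 0.0351 0.0408] 13070 26211
  ball px [390.  50.] 244 scoop x 0.0392 y -0.0276 h 0.0213
  ball px [349. 100.] 47 scoop x 0.0186 y -0.0103 h 0.0189
  ball px [342. 119.] 226 scoop x 0.0105 y -0.0071 h 0.0212
  ball px [331. 152.] 331 scoop x -0.0048 y -0.0023 h 0.021
  ball px [277. 158.] 182 scoop x -0.0074 y 0.0234 h 0.0208
  ball px [311. 184.] 371 scoop x -0.0203 y 0.0074 h 0.0213
  ball px [349. 183.] 447 scoop x -0.0197 y -0.0112 h 0.0215
  ball px [286. 209.] 42 scoop x -0.0328 y 0.0195 h 0.0224
  ball px [380. 209.] 45 scoop x -0.0325 y -0.0272 h 0.0236
```

View pics/w8.png

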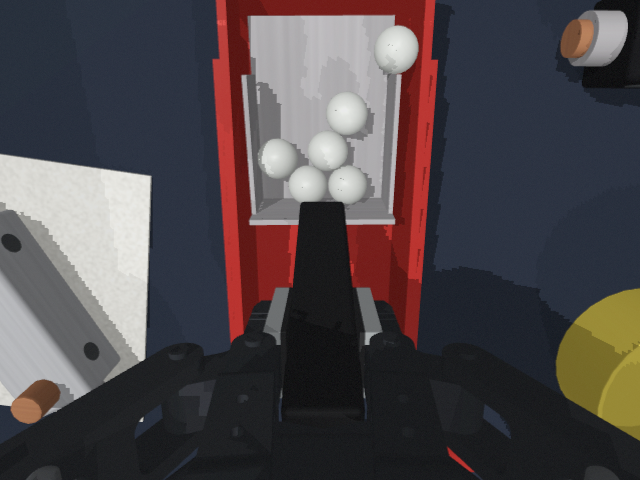

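Five balls are inside the walls and one is still on the right of the lip at (397,48). One more jiggle, biased to the right.

Call:
send_rows --pt "0 -0.2 0" --pt "0 -0.4 0" --pt "0.2 0.6 0" --pt "0 0.2 0" --pt "0 -0.4 0" --pt "0.2 0.6 0" --pt "0 0.2 0" --pt "0 -0.4 0" --pt "0.2 0.6 0" --pt "0 0.2 0" --yaw '[0,0,0,0,0,0,0,0,0,0]'

```text
time: 20.9
tcp_pos: [0.5596, 0.0234, 0.1811]
eef_rot: [3.136, 0.167, 0.001]
wrist_force: [0.4, -1.3, -2.2]
finger_gap: 0.0212
finger_force: 60.6
```

```bash
python3 t.py
```

```text
t 20.95 tcp [0.5587 0.0251 0.181 ] bin x,y -0.0287 -0.0019 F [ 0.1  1.8 -2.1]
pan pitch 7.15 z@.015,.06,.105 [0.0292 0.0348 0.0404] 12187 26982
  ball px [332.  98.] 494 scoop x 0.0202 y -0.0069 h 0.0218
  ball px [370. 123.] 367 scoop x 0.0093 y -0.0243 h 0.0212
  ball px [333. 146.] 565 scoop x -0.0008 y -0.0076 h 0.0214
  ball px [286. 170.] 407 scoop x -0.0123 y 0.0148 h 0.0212
  ball px [362. 175.] 35 scoop x -0.0149 y -0.022 h 0.0196
  ball px [324. 186.] 324 scoop x -0.0202 y -0.0032 h 0.0209
  ball px [365. 200.] 159 scoop x -0.0276 y -0.0238 h 0.0226
```

All six are between the side walls now, pitch 7.15°. That's steep for a gentle pour, so I'll ease the pitch to about 3–4° by pressing the lip lightly on the bin's back wall.

Call:
send_rows --pt "0.2 -0.1 0" --pt "0.5 -0.1 0" --pt "0.9 -0.1 0" --pt "1.3 -0.1 0" --pt "1.7 -0.1 0" --pt "2.1 -0.1 0" --pt "2.4 -0.1 0" --pt "2.7 -0.1 0" --pt "2.9 -0.1 0" --pt "3 -0.1 0" --yaw '[0,0,0,0,0,0,0,0,0,0]'

```text
time: 21.95
tcp_pos: [0.5756, 0.0294, 0.18]
eef_rot: [3.132, 0.173, -0.048]
wrist_force: [-46.4, -3.5, 38.3]
finger_gap: 0.0212
finger_force: 64.6
```

```bash
python3 t.py
```

```text
t 22.0 tcp [0.5756 0.0294 0.1801] bin x,y -0.0114 0.0006 F [-44.9  -2.3  37.9]
pan pitch 7.19 z@.015,.06,.105 [0.0289 0.0346 0.0402] 13517 27238
  ball px [325. 102.] 583 scoop x 0.0138 y 0.001 h 0.0212
  ball px [371. 118.] 430 scoop x 0.0069 y -0.02 h 0.0216
  ball px [334. 143.] 467 scoop x -0.0042 y -0.0034 h 0.0216
  ball px [325. 181.] 529 scoop x -0.0224 y 0.0005 h 0.0218
  ball px [286. 184.] 500 scoop x -0.0238 y 0.0198 h 0.0225
  ball px [366. 180.] 354 scoop x -0.0219 y -0.0196 h 0.0213
  ball px [360. 205.] 66 scoop x -0.0344 y -0.0172 h 0.0225
```

Call:
send_rows --pt "-0.3 0 0" --pt "-0.6 0 0" --pt "-0.9 0 0" --pt "-0.8 0 -0.2" --pt "-0.7 0 -0.4" --pt "-0.6 0 -0.6" --pt "-0.5 0 -0.8" --pt "-0.4 0 -1" --pt "-0.6 0 -1" --pt "-0.8 0 -1" --yaw '[0,0,0,0,0,0,0,0,0,0]'

```text
time: 23.0
tcp_pos: [0.581, 0.0289, 0.1911]
eef_rot: [-3.137, -0.171, -0.002]
wrist_force: [0.3, -0.5, -2.6]
finger_gap: 0.0213
finger_force: 59.3
```

```bash
python3 t.py
```

```text
t 23.05 tcp [0.5809 0.0288 0.1912] bin x,y -0.0062 -0.0005 F [ 0.   0.1 -2.5]
pan pitch 3.78 z@.015,.06,.105 [0.0393 0.0423 0.0453] 13187 24379
  ball px [325. 116.] 285 scoop x 0.0119 y -0.0001 h 0.0219
  ball px [368. 136.] 344 scoop x 0.0029 y -0.0205 h 0.0215
  ball px [333. 157.] 253 scoop x -0.007 y -0.004 h 0.0211
  ball px [284. 198.] 375 scoop x -0.0273 y 0.0203 h 0.0214
  ball px [359. 189.] 47 scoop x -0.0225 y -0.0172 h 0.0194
  ball px [327. 197.] 312 scoop x -0.0264 y -0.0014 h 0.0213
  ball px [367. 200.] 188 scoop x -0.0282 y -0.0213 h 0.0211
```

Pitch is now 3.8° with all six balls aboard and no contact force. Next: lift out of the bin.

Call:
send_rows --pt "0 0 -0.1" --pt "-0.1 0 -0.4" --pt "-0.2 0 -0.9" --pt "-0.4 0 -1.5" --pt "-0.6 0 -2.2" --pt "-0.8 0 -2.9" --pt "-0.9 0 -3.5" --pt "-1 0 -4" --pt "-1 0 -4.3" --pt "-1 0 -4.4" --yaw '[0,0,0,0,0,0,0,0,0,0]'

```text
time: 24.05
tcp_pos: [0.5709, 0.0278, 0.2356]
eef_rot: [3.137, 0.171, 0.001]
wrist_force: [-0.3, 0.8, -2.3]
finger_gap: 0.0214
finger_force: 59.3
```

```bash
python3 t.py;python3 go.py .502 -.102 .235 18; python3 go.py .432 -.232 .235 30
```

```text
t 24.1 tcp [0.5708 0.0278 0.2355] bin x,y -0.0163 -0.0005 F [-0.2 -0.6 -2.8]
pan pitch 3.64 z@.015,.06,.105 [0.084  0.0868 0.0897] 13207 24295
  ball px [326. 119.] 421 scoop x 0.0108 y -0.0007 h 0.0218
  ball px [372. 133.] 265 scoop x 0.0042 y -0.0223 h 0.021
  ball px [359. 142.] 68 scoop x -0.0001 y -0.0166 h 0.0209
  ball px [332. 160.] 343 scoop x -0.0083 y -0.0037 h 0.0211
  ball px [324. 195.] 424 scoop x -0.0258 y -0.0001 h 0.0214
  ball px [283. 199.] 470 scoop x -0.0278 y 0.0206 h 0.0217
  ball px [367. 192.] 251 scoop x -0.0244 y -0.0213 h 0.0209
t 24.1 tcp [0.5708 0.0278 0.2355] hd 6.24 q [ 0.28  0.45 -0.47  1.81  0.25  0.94 -1.77] F [-0.2 -0.6 -2.8] gap 0.0214 -> off [-8.25 12.15  0.04] yaw -0.205
t 24.1 tcp [0.5708 0.0278 0.2355] hd 6.24 q [ 0.28  0.45 -0.47  1.81  0.25  0.94 -1.77] F [-0.2 -0.6 -2.8] gap 0.0214 -> off [-16.62  24.32   0.04] yaw -0.415
```

Call:
send_rows --pt "0 0 0" --pt "-0.1 0.2 0" --pt "-0.4 0.6 0" --pt "-1 1.4 0" --pt "-1.7 2.5 0" --pt "-2.7 4 0" --pt "-3.9 5.7 0" --pt "-5.3 7.7 0" --pt "-6.8 9.9 0" --pt "-8.3 12.2 0" --yaw '[0,0,-0.01,-0.02,-0.04,-0.07,-0.1,-0.13,-0.17,-0.21]'

```text
time: 25.1
tcp_pos: [0.5003, -0.104, 0.2351]
eef_rot: [3.101, 0.502, -0.001]
wrist_force: [0.1, -0.1, -1.9]
finger_gap: 0.0215
finger_force: 59.3
```

```bash
python3 go.py .432 -.232 .235 30
```

```text
t 25.1 tcp [ 0.5003 -0.104   0.2351] hd 18.38 q [ 0.57  0.35 -0.5   1.96  0.21  0.89 -1.29] F [ 0.1 -0.1 -1.9] gap 0.0215 -> off [-1.051e+01  1.000e+01  1.000e-02] yaw -0.203
```

Call:
send_rows --pt "-2 1.9 0" --pt "-3.8 3.7 0" --pt "-5.6 5.3 0" --pt "-7.1 6.7 0" --pt "-8.3 7.9 0" --pt "-9.3 8.8 0" --pt "-10 9.5 0" --pt "-10.3 9.8 0" --pt "-10.5 10 0" --pt "-10.5 10 0" --yaw '[-0.04,-0.07,-0.11,-0.14,-0.16,-0.18,-0.19,-0.2,-0.203,-0.203]'

```text
time: 26.1
tcp_pos: [0.4328, -0.2306, 0.2351]
eef_rot: [3.035, 0.81, 0.0]
wrist_force: [-0.4, -0.3, -1.8]
finger_gap: 0.0214
finger_force: 59.3
```

```bash
cat > c.py <<'E'
from m import *
st=env.observe(); save("wrist");setup("wrist");z=P["wrist"][...,2]
q=pts("wrist",(.4945,-.196),(.08,.08),.045,.055,"yel"); print("cup wrist",rect(q))
if len(q)>50:
    A=np.c_[2*q[:,:2],np.ones(len(q))];s=np.linalg.lstsq(A,(q[:,:2]**2).sum(1),rcond=None)[0];print("circle",s[:2].round(4),np.sqrt(s[2]+s[0]**2+s[1]**2).round(4))
save("top");setup("top");print("cup top",rect(pts("top",(.4945,-.196),(.08,.08),.04,.06,"yel")))
Rm=R.from_rotvec(st["eef_rot"]).as_matrix();e=Rm[:2,0];n=np.array([-e[1],e[0]]);p=P["wrist"];d=p[...,:2]-st["tcp_pos"][:2];x=d@e-.06;y=d@n
im=I["wrist"].astype(int);g=(im.max(2)-im.min(2)<40)
k0=(st["tcp_pos"][2]-.1517)
m=g&(abs(y)<.03)&(x>-.04)&(x<.045)&(abs(z-k0)<.012)
k=np.polyfit(x[m],z[m],1)
for _ in range(4): mm=m&(abs(z-np.polyval(k,x))<.002); k=np.polyfit(x[mm],z[mm],1)
print("pitch",np.degrees(k[0]).round(2),"z",k[1].round(4),mm.sum())
h=z-np.polyval(k,x);b=g&(h>.009)&(h<.03)&(im.min(2)>110)&(abs(y)<.034)&(x>-.04)&(x<.06)
b=cv2.erode(b.astype(np.uint8),np.ones((11,11)));N,l,s,c=cv2.connectedComponentsWithStats(b)
for i in range(1,N):
    if s[i,4]>60: print(" ball",c[i].round(),s[i,4],x[l==i].mean().round(3),y[l==i].mean().round(3))
from go import go; go(.432,-.232,.213,30)
E
python3 c.py
```

```text
cup wrist (2014, array([ 506.3, -188.9]), array([ 83.2, 109.1]), 27.1, 'z', array([0.0458, 0.0489, 0.0502]))
circle [ 0.4949 -0.1948] 0.0528
cup top (143, array([ 500.8, -189.7]), array([ 90.3, 109.3]), 42.9, 'z', array([0.0413, 0.0492, 0.0543]))
pitch 3.66 z 0.0863 12201
 ball [315. 117.] 528 0.012 0.005
 ball [325. 148.] 68 -0.002 0.0
 ball [365. 160.] 468 -0.008 -0.019
 ball [280. 199.] 480 -0.027 0.022
 ball [359. 199.] 180 -0.028 -0.017
 ball [322. 200.] 191 -0.028 0.002
t 26.2 tcp [ 0.4333 -0.2299  0.2352] hd 29.94 q [ 0.85  0.31 -0.49  2.01  0.19  0.87 -0.79] F [-0.7  0.3 -2.6] gap 0.0212 -> off [-0.21  0.12  2.22] yaw -0.001
```

Call:
send_rows --pt "0 0 0.1" --pt "0 0 0.4" --pt "0 0 0.8" --pt "0 0 1.2" --pt "0 0 1.6" --pt "0 0 1.9" --pt "0 0 2.15" --pt "0 0 2.3" --pt "0 0 2.3" --pt "0 0 2.3" --yaw '[0,0,0,0,0,0,0,0,0,0]'

```text
time: 27.2
tcp_pos: [0.4331, -0.2304, 0.2122]
eef_rot: [3.035, 0.81, 0.0]
wrist_force: [0.2, -0.0, -2.5]
finger_gap: 0.021
finger_force: 59.3
```

Call:
send_rows --pt "0.3 0 0" --pt "1.1 0 0" --pt "2.3 0 0" --pt "3.6 0 0" --pt "4.8 0 0" --pt "5.7 0 0" --pt "2 0 0" --pt "-3 0 0" --pt "-7.5 0 0" --pt "-9 0 0" --yaw '[0,0,0,0,0,0,0,0,0,0]'

```text
time: 28.2
tcp_pos: [0.351, -0.2772, 0.2116]
eef_rot: [-3.036, -0.803, 0.006]
wrist_force: [0.4, 0.3, -2.4]
finger_gap: 0.0214
finger_force: 59.4
```

```bash
python3 c.py; python3 - <<'E'
from h import *
a=load("wrist")[1]; c,im,d=save("scene")
b=cv2.resize(im[200:340,130:290],(640,560),interpolation=cv2.INTER_CUBIC)
o=np.zeros((560,800,3),np.uint8); o[:,:400]=cv2.resize(b,(400,350))[0:1]*0; 
o=np.hstack([cv2.resize(a,(400,300)),cv2.resize(b,(343,300))]); cv2.imwrite("pics/pour.png",o[:,:,::-1])
E
```

```text
cup wrist (826, array([ 456.1, -216.8]), array([15.8, 81.2]), 29.6, 'z', array([0.0473, 0.049 , 0.0503]))
circle [ 0.4949 -0.1948] 0.0534
cup top (199, array([ 493.4, -196.7]), array([108.9, 107.2]), 88.9, 'z', array([0.0421, 0.0493, 0.0548]))
pitch 3.49 z 0.0627 15036
 ball [277.  85.] 520 0.026 0.022
 ball [320.  83.] 271 0.026 0.003
 ball [366.  99.] 371 0.02 -0.018
t 28.3 tcp [ 0.3529 -0.2768  0.2121] hd 29.64 q [ 1.01  0.27 -0.46  2.12  0.17  0.78 -0.61] F [ 0.9 -0.7 -2.2] gap 0.0212 -> off [ 9.09  0.02 -0.11] yaw -0.006
```

View pics/pour.png

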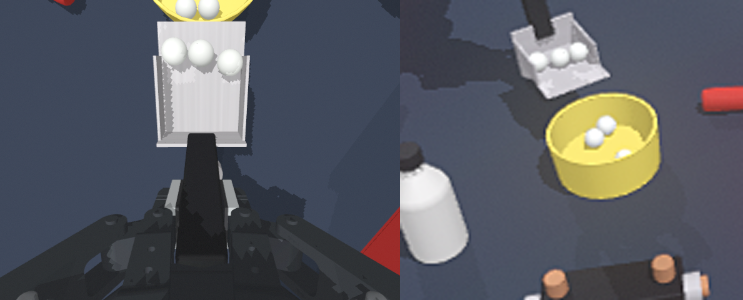

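Three balls are in the cup (scene crop (607,125), (594,138), (624,155)) and three are still in the scoop. The cup hasn't moved and nothing is on the bench. I'll repeat with a stronger pull.

Call:
send_rows --pt "0.2 0 0" --pt "0.8 0 0" --pt "1.7 0 0" --pt "2.9 0 0" --pt "4.3 0 0" --pt "5.7 0 0" --pt "7.1 0 0" --pt "8.4 0 0" --pt "9.4 0 0" --pt "10 0 0" --yaw '[0,0,0,0,0,0,0,0,0,0]'

```text
time: 29.35
tcp_pos: [0.443, -0.2244, 0.2121]
eef_rot: [-3.034, -0.813, -0.001]
wrist_force: [-0.3, -0.6, -1.4]
finger_gap: 0.0218
finger_force: 59.5
```

Call:
send_rows --pt "0.5 0 0" --pt "1.3 0 0" --pt "2.6 0 0" --pt "4.1 0 0" --pt "5.6 0 0" --pt "0.6 0 0" --pt "-4.4 0 0" --pt "-9.4 0 0" --pt "-10 0 0" --pt "-10 0 0" --yaw '[0,0,0,0,0,0,0,0,0,0]'

```text
time: 30.35
tcp_pos: [0.3545, -0.2763, 0.2124]
eef_rot: [3.036, 0.805, -0.0]
wrist_force: [0.6, 1.4, -1.4]
finger_gap: 0.0214
finger_force: 59.5
```

```bash
cat >> c.py <<'E'
save("scene");setup("scene")
for n in("scene","top","wrist"):
    p=P[n];im=I[n];m=(im.min(2)>150)&(im.max(2).astype(int)-im.min(2)<50)&(np.hypot(p[...,0]-.4949,p[...,1]+.1955)<.056)&(p[...,2]>.005)&(p[...,2]<.055)
    k,l,s,c=cv2.connectedComponentsWithStats(m.astype(np.uint8)); print(n,"in cup",[(c[i].round().tolist(),int(s[i,4])) for i in range(1,k) if s[i,4]>6])
E
python3 c.py
```

```text
cup wrist (552, array([ 460. , -214.9]), array([16.2, 87.2]), 29.7, 'z', array([0.0476, 0.049 , 0.0503]))
circle [ 0.4941 -0.1953] 0.0526
cup top (168, array([ 496.4, -194.9]), array([103.4, 108.4]), 30.3, 'z', array([0.0418, 0.0489, 0.0549]))
pitch 3.71 z 0.0636 19014
t 30.4 tcp [ 0.3569 -0.2748  0.2126] hd 29.97 q [ 1.01  0.28 -0.47  2.12  0.17  0.78 -0.61] F [ 0.6  0.4 -0.9] gap 0.0212 -> off [ 8.65  0.05 -0.03] yaw -0.001
scene in cup [([228.0, 260.0], 179), ([212.0, 264.0], 64), ([240.0, 267.0], 21), ([234.0, 271.0], 7)]
top in cup [([382.0, 235.0], 43), ([378.0, 242.0], 41), ([394.0, 254.0], 82), ([403.0, 250.0], 42), ([384.0, 256.0], 41)]
wrist in cup [([266.0, 5.0], 282), ([303.0, 15.0], 1276), ([356.0, 17.0], 949)]
```

The top view counts six balls in the cup (one 82 px blob is two of them). The scoop is empty and the cup hasn't moved. Now I'll return the scoop to its original spot.

```bash
python3 go.py .44 .05 .25 22; python3 go.py .5101 .3339 .25 13
```

```text
t 30.5 tcp [ 0.3572 -0.2745  0.2125] hd 30.03 q [ 1.01  0.28 -0.47  2.12  0.17  0.78 -0.61] F [ 0.3  0.4 -1.6] gap 0.0213 -> off [ 23.42 -23.94  -3.74] yaw 0.14
t 30.5 tcp [ 0.3572 -0.2745  0.2125] hd 30.03 q [ 1.01  0.28 -0.47  2.12  0.17  0.78 -0.61] F [ 0.3  0.4 -1.6] gap 0.0213 -> off [ 43.69 -45.01  -3.73] yaw 0.297
```

Call:
send_rows --pt "0 0 -1" --pt "0 0 -2.5" --pt "0.5 -0.5 -3.7" --pt "2 -2 -3.7" --pt "4.5 -4.6 -3.7" --pt "7.5 -7.7 -3.7" --pt "10.5 -10.8 -3.7" --pt "13.5 -13.9 -3.7" --pt "16.5 -17 -3.7" --pt "19.5 -20 -3.7" --yaw '[0,0,0,0.02,0.04,0.06,0.08,0.1,0.12,0.14]'

```text
time: 31.5
tcp_pos: [0.4248, -0.0017, 0.2501]
eef_rot: [3.084, 0.597, 0.002]
wrist_force: [-0.1, -0.3, -2.0]
finger_gap: 0.0214
finger_force: 59.6
```

```bash
python3 go.py .5101 .3339 .25 13
```

```text
t 31.5 tcp [ 0.4248 -0.0017  0.2501] hd 21.92 q [ 0.57  0.19 -0.69  2.13  0.16  0.86 -1.4 ] F [-0.1 -0.3 -2. ] gap 0.0214 -> off [ 2.044e+01 -2.795e+01  1.000e-02] yaw 0.156
```

Call:
send_rows --pt "2.5 -3.4 0" --pt "5 -6.9 0" --pt "7.5 -10.3 0" --pt "10 -13.7 0" --pt "12.5 -17.1 0" --pt "15 -20.5 0" --pt "17.3 -23.6 0" --pt "19.2 -26.2 0" --pt "20.2 -27.6 0" --pt "20.4 -28 0" --yaw '[0.02,0.04,0.06,0.08,0.1,0.12,0.14,0.15,0.156,0.156]'

```text
time: 32.5
tcp_pos: [0.5082, 0.3353, 0.2499]
eef_rot: [-3.118, -0.36, -0.0]
wrist_force: [-0.5, -0.4, -1.0]
finger_gap: 0.021
finger_force: 59.6
```

```bash
python3 go.py .5101 .3339 .155 13
```

```text
t 32.5 tcp [0.5082 0.3353 0.2499] hd 13.19 q [-0.12  0.54 -0.68  1.7   0.38  1.03 -2.27] F [-0.5 -0.4 -1. ] gap 0.021 -> off [0.15 0.21 9.49] yaw 0.003
```

Call:
send_rows --pt "0.1 0.1 1" --pt "0.1 0.2 3" --pt "0.1 0.2 5" --pt "0.1 0.2 7" --pt "0.1 0.2 8.3" --pt "0.1 0.2 9" --pt "0.1 0.2 9.4" --pt "0.1 0.2 9.6" --pt "0.1 0.2 9.7" --pt "0.1 0.2 9.7" --yaw '[0,0,0,0,0,0,0,0,0,0]'

```text
time: 33.5
tcp_pos: [0.5111, 0.3297, 0.1527]
eef_rot: [-3.121, -0.354, -0.001]
wrist_force: [-0.6, 0.8, -1.9]
finger_gap: 0.0212
finger_force: 59.6
```

```bash
python3 go.py .5101 .3339 .155 13
```

```text
t 33.5 tcp [0.5111 0.3297 0.1527] hd 12.94 q [-0.17  0.66 -0.61  1.77  0.48  0.87 -2.34] F [-0.6  0.8 -1.9] gap 0.0212 -> off [ 0.   -0.43 -0.23] yaw -0.001
```

Call:
send_rows --pt "0 0 0.1" --pt "0 0 0.15" --pt "0 0 0.2" --pt "0 0 0.2" --pt "0 0 0.2" --pt "0 0 0.2" --pt "0 0 0.2" --pt "0 0 0.2" --pt "0 0 0.2" --pt "0 0 0.2" --yaw '[0,0,0,0,0,0,0,0,0,0]'

```text
time: 34.5
tcp_pos: [0.5111, 0.3299, 0.1519]
eef_rot: [-3.122, -0.354, -0.003]
wrist_force: [-3.0, -1.3, 8.4]
finger_gap: 0.0214
finger_force: 61.2
```

Call:
send_rows --pt "0 0 0" --pt "0 0 0" --pt "0 0 0" --pt "0 0 0" --pt "0 0 0" --pt "0 0 -0.5" --pt "0 0 -2" --pt "0 0 -4.5" --pt "0 0 -7.5" --pt "0 0 -10" --yaw '[0,0,0,0,0,0,0,0,0,0]' --fingers 6

```text
time: 35.5
tcp_pos: [0.511, 0.33, 0.2529]
eef_rot: [-3.121, -0.354, -0.003]
wrist_force: [1.1, -0.2, 1.0]
finger_gap: 0.0601
finger_force: 0.0
```

Call:
send_rows --pt "-1 0 -1" --pt "-2 0 -2" --pt "-3 0 -3" --pt "-3 0 -3" --pt "-3 0 -3" --pt "-3 0 -3" --pt "-3 0 -3" --pt "-3 0 -3" --pt "-3 0 -3" --pt "-3 0 -3" --yaw '[0,0,0,0,0,0,0,0,0,0]'

```text
time: 36.5
tcp_pos: [0.4816, 0.3228, 0.2799]
eef_rot: [-3.122, -0.354, 0.001]
wrist_force: [-0.2, 0.3, 0.2]
finger_gap: 0.0598
finger_force: 0.0
```

```bash
python3 - <<'E'
from m import *
save("wrist");save("scene");save("top");setup("wrist","scene","top")
n="wrist"
print("handle",rect(pts(n,(.505,.33),(.05,.05),.127,.14,"any")))
print("back wall",rect(pts(n,(.53,.338),(.03,.06),.031,.041,"grey")),"sides",rect(pts(n,(.56,.34),(.07,.06),.024,.030,"grey")))
for n in("wrist","scene"):
  r=pts(n,(.496,.209),(.1,.1),.05,.075,"cop")
  if len(r)>6: print(cv2.kmeans(r.astype(np.float32),2,None,(3,20,1e-6),5,0)[2].round(4))
print("cup",rect(pts("scene",(.494,-.196),(.08,.08),.04,.06,"yel")),rect(pts("top",(.494,-.196),(.08,.08),.04,.06,"yel")))
p=P["top"];im=I["top"];m=(im.min(2)>150)&(im.max(2).astype(int)-im.min(2)<50)&(np.hypot(p[...,0]-.4949,p[...,1]+.1955)<.056)
k,l,s,c=cv2.connectedComponentsWithStats(m.astype(np.uint8)); print("in cup",[(c[i].round().tolist(),int(s[i,4])) for i in range(1,k) if s[i,4]>6])
cv2.imwrite("pics/final.png",I["scene"][:,:,::-1]); print(env.observe()["time"],env.observe()["wrist_force"])
E
```

```text
handle (1534, array([509.8, 330.9]), array([20.6, 22. ]), 13.1, 'z', array([0.1301, 0.1332, 0.1351]))
back wall (244, array([532.6, 336.2]), array([ 2.3, 68. ]), 12.9, 'z', array([0.0323, 0.0349, 0.0362])) sides (540, array([564.3, 343.6]), array([62.1, 68.2]), 12.8, 'z', array([0.0254, 0.0271, 0.0284]))
[[0.4577 0.1851 0.0577]
 [0.5323 0.2337 0.0582]]
[[0.5362 0.2295 0.0581]
 [0.4605 0.1813 0.0577]]
cup (460, array([ 497.1, -194.7]), array([111.4, 107. ]), 6.3, 'z', array([0.0406, 0.0466, 0.0515])) (201, array([ 493.1, -196.7]), array([108.6, 107.3]), 89.0, 'z', array([0.0411, 0.0489, 0.0546]))
in cup [([382.0, 234.0], 42), ([376.0, 241.0], 38), ([394.0, 254.0], 81), ([403.0, 250.0], 38), ([384.0, 256.0], 39)]
36.65 [-0.96597598 -0.51284269  0.57809012]
```

View pics/final.png

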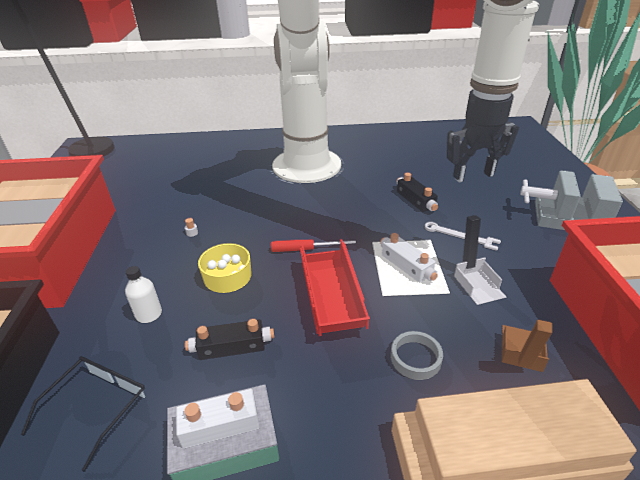

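The final view shows the valve upright on the sheet at (408,260), the balls in the cup at (225,265), and the bin empty. The scoop stands flat at (478,278), the bystanders look undisturbed, and the gripper is clear of everything.

```bash
python3 -c "
from rig import env
print(env.job_done())"
```

```text
the job is handed in; nothing more can be done
None
```

The job is handed in at about 37 s: the valve is upright on the sheet, all six balls are in the upright cup with none spilled, the scoop stands flat on the bench within about 7 mm of its original spot, and nothing else on the bench looks moved.

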